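Stock a carton and set the shelf divider to it

TASK

Stand the yellow wafer carton in the empty left lane of the slanted counter display, flat on its base just behind the clear front stop and close to the left end wall. Then hold up the divider's red release bar, slide the divider over until the carton is snug without crushing it, and let go so that the bar drops home in the nearest notch the carton allows. Leave the other goods on the counter alone.

Things in the scene. Friction and masses are not known exactly. Their poses are not given: they have to be found in the camera images.
- display: Slanted counter display, fixed: oak deck 394 mm wide (y), 230 mm up its slope, leaning 25 deg, low edge (95 mm up, above this origin) towards the robot, yaw up to 8 deg. On the aluminium rail before the deck lies a steel strip with round-topped notches every 12.5 mm; where along y they fall varies, is not measured and must be felt. Two red cartons 100 mm high fill the right lane.
- lane (a point): Front left corner of the left lane, on the deck's top. Axes: x up the slope, y left along the rail, z square off the deck. The left end wall's inner face is y = 0 (wall 70 mm high); the lane lies at negative y; deck surface z = 0. A clear product stop 20 mm high stands at x = 12 to 16 mm: cartons stand behind it. The rail is x = -36 to 0 mm, its top at z = 0. Red cartons lie beyond y = -297 mm.
- carton_mid (a point): Centre of the yellow carton with a white band: rigid box 66 mm deep (its x), 90 mm wide (its y), 95 mm high (its z), 0.2 to 0.42 kg, loose, upright on the counter left of the display, yaw up to 0.5 rad. In the lane its 90 mm width goes across the lane (along lane y), its base flat on the sloping deck.
- divider (a joint): Place of the divider along the rail, m: 0 when the lane from end wall to divider face is 90 mm wide (the carton's width); grows as the divider moves right (lane width = 90 mm + value). Range -0.020 to 0.125, starts 0.06 to 0.12. Slides with 1 to 2 N of friction when the bar is raised; locked, with under 1 mm of play each way, when the bar is down in a notch.
- divider_face (a point): White upright divider 4 mm thick, on a black shoe on the rail. Axes as lane; point on its lane-side face (y = 0), level with deck surface and deck front edge. Wall: x 20 to 205, z to 98 mm. A fixed yellow price card on the shoe (x 0 to 4, y -65 to 25, z 70 to 135 mm) is square off the sloping deck, so it leans out over the release bar: a tool coming straight down on the bar hits it.
- release_bar (a joint): Angle of the release bar, rad: 0 = down, home in a notch; grows as lifted, to 0.55. A wire bail hinged 86 mm behind its front bar, pawl beneath, sprung down: 3.5 N at the bar when down, 6 N lifted. Above 0.21 (bar 18 mm up) the pawl clears the teeth. Reads 0.15 to 0.2 standing on top of a tooth (also possible at the start), less on its side, about 0 once dropped in.
- bar_grip (a point): Middle of the release bar's front bar: red, round, 12 mm thick, 100 mm long along lane y, ends free, carried on two steel arms 43 mm either side of here that run back to the shoe. When down it is at x -82, y -20, z 30 mm in divider_face's frame; 40 mm free to the rail behind it, free before and below it to the counter. Axes as lane, turned about y with the bar.
- sauce_jar_mid (a point): Centre of a loose jar with a red cap, 72 mm in diameter, 105 mm high. Bystander.
- noodle_cup_mid (a point): Centre of a loose white and green noodle cup, 94 mm in diameter at the top, 99 mm high. Bystander.
- biscuit_tin_mid (a point): Centre of a loose round blue tin, 108 mm in diameter, 66 mm high. Bystander.
There are look-alikes about, which are no part of the job. What is shaped like the part that bears carton_mid but purple is not meant.

How it is judged:
By the outcome, as a careful person would: the job done as asked, in the order asked, and still so for the second after the job is handed in, with the robot touching nothing.
It also fails if it takes over 61 s, if anything falls off the work surface, if the arm or the gripper's body presses on something with over 40 N, if the wrist force passes 120 N, or if a joint passes its speed limit or range.

ROBOT

A 6-joint arm with a two-finger parallel gripper is mounted at the origin on the work surface. World frame = base frame: x ahead of the robot, y to its left, z up, the work surface at z = 0. Lengths are in m, angles in rad, forces in N, time in s.
With the tool pointing down it reaches from about 0.375 to 0.975 m from the base axis. Payload 3.8 kg.
Tool frame: the origin (TCP) lies at the very end of the fingers, on their centre line; the grasp point (between the pads) lies 19 mm behind it; z points along the fingers, y is the direction in which the jaws open and shut (so a half turn about z gives the same grasp; the last joint's range is limited). The gripper opens to 85 mm and grips with 20 to 120 N. Pads are 22 mm wide; open, the fingers measure 114 mm over their backs; the gripper's body (76 mm by 85 mm) begins 54 mm behind the grasp point. The pads swing forward as they close: fully open they stand 13 mm farther back than shut.
Start: joints at [1.274, 0.264, 1.604, -0, 1.274, -0.037], TCP at [0.173, 0.652, 0.209] pointing down, gripper open.
Joint ranges: [-2.63, 2.63], [-0.94, 2.18], [0.31, 2.57], [-1.31, 4.45], [0, 2.66], [-2.55, 2.55]. Speed limits (rad/s): [2.57, 2.57, 3.14, 3.14, 3.14, 3.14].

INTERFACE

Orientations are given as a rotation vector (axis times angle).
In Python, from workcell import status, read_camera, camera_info, order gives the robot as it stands.
- The arm moves only by the tool move_arm, never from a script. Its argument "deltas" is a list of rows, each a list of 3 entries, a list of its own where there are three numbers: the turn, a rotation vector about the world's x, y, z as a fraction of full scale, then the shift along the world's x, y, z as a fraction of full scale, then the closure, from -1 (fully open) to 1 (shut), so that 0 is half open. A call has 1 to 20 rows; each row is the pose to reach, as a shift and turn from the pose commanded when the call began; what a row does not reach only later rows make up. Full scale, the value 1, is 0.1 m for a shift and pi/2 rad for a turn. A row lasts 1/8 s, in which the tool goes at most 62.5 mm and 10.7 degrees, less where a joint would pass 70% of its speed; a pose out of reach is approached as far as the arm can. A call with a number of a shift or a turn outside -1 to 1 is refused whole. A call with a gripper value outside its range is refused whole. The fingers move at their own pace and stop on an object; "grip_force" is the grip in N (left out, the last holds). Time passes only in rows, so rows that repeat a pose let the fingers close. It gives the time, the measured TCP pose, the force and the opening at its end, in the units of the state.
- status.read_state(): the state, without advancing time (a new reading comes with each control period).
- read_camera(name): name is "scene" or "top" or "wrist"; returns (picture, depth): 480x640x3 uint8, red, green, blue; 480x640 float32, m along the optical axis (not along the pixel's ray), 0 where there is no reading.
- camera_info(name): a dict with "K" (3x3 intrinsics, pixels), "R" (3x3) and "t" (3): a world point X has camera coordinates R X + t. Camera axes: x right, y down, z forward; pixel columns grow to the right and rows downward; lengths in m; the calibration is good to about 2 mm. A picture is of the moment at which its call begins: read the wrist's pose just before it. camera_info takes no time and is no camera call; for the wrist camera it gives the pose at the moment of the call.
- order.finish_job(): hands the job in, once; it reports no verdict.
The state is a dict: "time": time; "q": joint angles; "joint_vel": joint speeds; "joint_torque": joint torques, N m; "tool_pos": TCP position; "tcp_rot": TCP orientation; "wrist_force": force on the tool from outside, world axes, zero at the start; "torque": the same for the moment, N m; "width": opening from 0.0 (shut) to 1.0 (fully open).
Only numpy, scipy, OpenCV 4.12 (cv2) and the standard library are available. Lean on these libraries where they do the work, as an engineer would, in place of code of your own. Each camera call takes 0.05 s, during which the arm holds its last target. There are 200 camera calls.

## Working session

There is one attempt and no reset: what is moved stays moved. The work goes in short steps, Python scripts to look and compute and a tool call to move; the robot and the scene stay as the last step left them, time stands still between calls to the robot, and variables do not carry over. Pictures are saved under pics/ and viewed, about 8 in all and at most 12, crops included, and the job is handed in when it is done.

Besides the shell and the picture viewer there is one more tool, called after "Emit:" as a command line: name --argument value ..., lists and objects as JSON in quotes. move_arm: Moves the arm, as the interface text tells. Its arguments: {"type":"object","properties":{"deltas":{"type":"array","items":{"type":"array"}},"grip_force":{"type":"number"}},"required":["deltas"]}

```bash
mkdir -p pics; ls; python3 - <<'E'
from workcell import status, read_camera, camera_info
import cv2,numpy as np
print(status.read_state())
for n in("scene","top"):
    im,d=read_camera(n); np.savez(f"pics/{n}0.npz",im=im,d=d); cv2.imwrite(f"pics/{n}0.png",im[:,:,::-1]); c=camera_info(n); print(n,c)
E
```

```text
pics
{'time': 0.0, 'q': array([ 1.27412420e+00,  2.64775635e-01,  1.60539192e+00,  4.42656357e-05,
        1.27370702e+00, -3.69015299e-02]), 'joint_vel': array([ 0.00056983,  0.00052079,  0.00058332, -0.00071039,  0.00053319,
       -0.00075003]), 'joint_torque': array([-4.80349954e-04, -5.15138376e+01, -3.67297375e+01,  2.32328409e-05,
        1.31181080e-02,  2.08465360e-05]), 'tool_pos': array([0.17313521, 0.65159688, 0.20753727]), 'tcp_rot': array([-0.4068659 , -3.11470863,  0.0035232 ]), 'wrist_force': array([-0.62788938,  0.11443222, -0.12851054]), 'torque': array([ 0.04379599,  0.0085473 , -0.06679405]), 'width': 0.9995493004816811}
scene {'K': array([[497.58512755,   0.        , 328.24654207],
       [  0.        , 497.58512755, 241.72433963],
       [  0.        ,   0.        ,   1.        ]]), 'R': array([[-0.09233647,  0.99559846, -0.01605247],
       [ 0.77357705,  0.06157605, -0.63070352],
       [-0.62693901, -0.07065476, -0.77585784]]), 't': array([ 0.02552051, -0.33068346,  1.55953112])}
top {'K': array([[434.32417059,   0.        , 325.13058319],
       [  0.        , 434.32417059, 234.44506666],
       [  0.        ,   0.        ,   1.        ]]), 'R': array([[-9.96242399e-04, -9.99967208e-01, -8.03678209e-03],
       [-9.97481705e-01,  1.56364898e-03, -7.09070034e-02],
       [ 7.09172449e-02,  7.94590254e-03, -9.97450554e-01]]), 't': array([0.01757246, 0.49524595, 1.26194984])}
```

View pics/scene0.png

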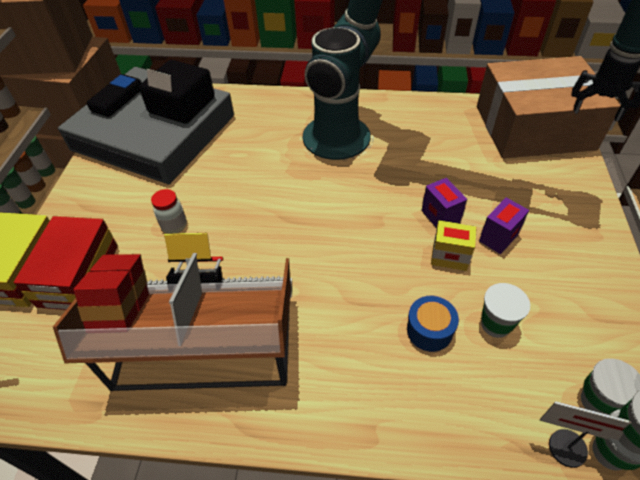

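View pics/top0.png

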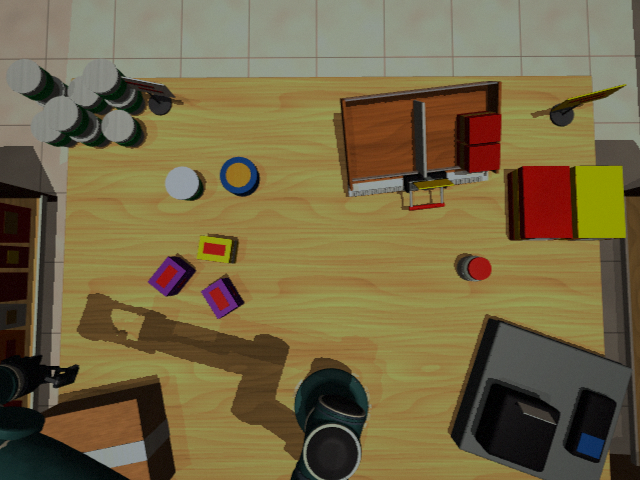

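The wafer carton candidates are the yellow one at scene (455,245) / top (217,249), and the purple look-alikes at top (172,275) and (223,297). The yellow and red boxes at the right are shelf goods. I choose the yellow one at top (217,249). The display is at top (345..500, 85..195), the divider at (420,140) and the red bar at (427,207).

```bash
cat > h.py <<'E'
import numpy as np, cv2
from workcell import status, read_camera, camera_info
def cloud(d,c):
    v,u=np.mgrid[:480,:640]; K=c["K"]
    P=np.stack([(u-K[0,2])/K[0,0]*d,(v-K[1,2])/K[1,1]*d,d],-1)
    return (P-c["t"])@c["R"]
def ray(u,v,c,z):
    K=c["K"]; r=np.array([(u-K[0,2])/K[0,0],(v-K[1,2])/K[1,1],1])@c["R"]; o=-c["t"]@c["R"]
    return o+r*(z-o[2])/r[2]
E
python3 - <<'E'
from h import *
np.set_printoptions(precision=4,suppress=True)
z=np.load("pics/top0.npz"); im,d=z["im"],z["d"]; c=camera_info("top"); W=cloud(d,c)
hsv=cv2.cvtColor(im,cv2.COLOR_RGB2HSV)
# carton top
box=np.zeros((480,640),bool); box[225:272,190:245]=1
m=box&(W[...,2]>.085)&(W[...,2]<.11)
n,l,st,ce=cv2.connectedComponentsWithStats(m.astype(np.uint8)); i=1+np.argmax(st[1:,4]);p=W[l==i]
print("carton top z",np.median(p[:,2]),len(p)); r=cv2.minAreaRect((p[:,:2]*1000).astype(np.float32));print(r)
# deck
yy,xx=np.mgrid[:480,:640]
m=(xx>355)&(xx<405)&(yy>110)&(yy<170); p=W[m]; ct=p.mean(0); n=np.linalg.svd(p-ct)[2][2]; n*=np.sign(n[2]); print("deck n",n,"tilt",np.degrees(np.arccos(n[2])),"yaw",np.degrees(np.arctan2(-n[1],-n[0])),ct)
cs=camera_info("scene"); z2=np.load("pics/scene0.npz"); W2=cloud(z2["d"],cs)
m2=np.zeros((480,640),bool); m2[305:322,215:270]=1; p=W2[m2]; ct2=p.mean(0); n2=np.linalg.svd(p-ct2)[2][2]; n2*=np.sign(n2[2]); print("scene deck",n2,ct2, (ct2-ct)@n)
red=(hsv[...,1]>150)&((hsv[...,0]<8)|(hsv[...,0]>172))&(hsv[...,2]>90)&(yy>196)&(yy<213)&(xx>400)&(xx<452)
p=W[red]; print("bar",len(p)); print(np.c_[xx[red],yy[red],p][::6])
big=cv2.resize(im[75:220,335:505],None,fx=4.5,fy=4,interpolation=cv2.INTER_CUBIC); cv2.imwrite("pics/disp.png",big[:,:,::-1])
E
```

```text
carton top z 0.09505151131747026 782
((450.5514831542969, 323.0627746582031), (91.48751068115234, 65.84598541259766), 82.1924819946289)
deck n [ 0.0141 -0.9856  0.1687] tilt 80.28559159092399 yaw 90.81935465951166 [ 0.7399 -0.1319  0.1461]
scene deck [-0.8415 -0.0686  0.5359] [ 0.7376 -0.1283  0.142 ] -0.004252063891061233
bar 136
[[437.     203.       0.5773  -0.2953   0.0914]
 [443.     203.       0.577   -0.3114   0.0933]
 [433.     204.       0.5742  -0.2834   0.094 ]
 [439.     204.       0.5743  -0.3004   0.0926]
 [419.     205.       0.5722  -0.2457   0.0886]
 [425.     205.       0.5715  -0.2614   0.0931]
 [431.     205.       0.5714  -0.2779   0.094 ]
 [437.     205.       0.5713  -0.2944   0.0943]
 [443.     205.       0.5714  -0.3112   0.0936]
 [417.     206.       0.569   -0.2395   0.0914]
 [423.     206.       0.5689  -0.256    0.0921]
 [429.     206.       0.5691  -0.2731   0.0905]
 [435.     206.       0.5687  -0.2891   0.0931]
 [441.     206.       0.5687  -0.3058   0.0928]
 [412.     207.       0.5662  -0.2255   0.0919]
 [418.     207.       0.5654  -0.241    0.0974]
 [424.     207.       0.5661  -0.2588   0.0921]
 [430.     207.       0.566   -0.2754   0.0924]
 [409.     208.       0.5636  -0.2173   0.0907]
 [415.     208.       0.5631  -0.2334   0.0936]
 [421.     208.       0.5637  -0.251    0.0892]
 [409.     209.       0.4045   0.0068   1.294 ]
 [415.     209.       0.5607  -0.234    0.0905]]
```

View pics/disp.png

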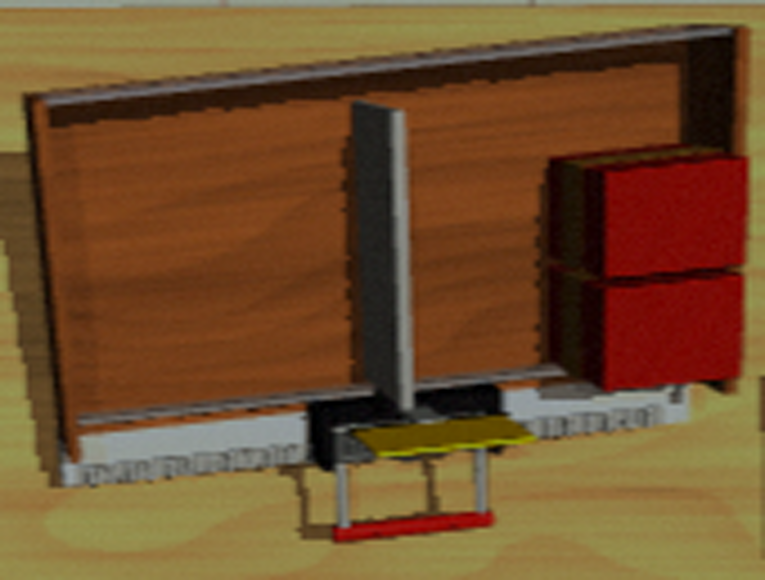

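```bash
cat >> h.py <<'E'
E
python3 - <<'E'
from h import *
np.set_printoptions(precision=4,suppress=True)
Ws=[];Is=[]
for n in("top","scene"):
    z=np.load(f"pics/{n}0.npz"); W=cloud(z["d"],camera_info(n)); W[z["d"]<.1]=np.nan
    Ws.append(W); Is.append(z["im"])
yy,xx=np.mgrid[:480,:640]
def fit(p):
    p=p[np.isfinite(p).all(1)]
    for k in range(5):
        ct=p.mean(0); n=np.linalg.svd(p-ct,full_matrices=False)[2][2]; n=n*np.sign(n[2]); r=(p-ct)@n; p=p[abs(r)<max(.003,2*r.std())]
    return n,ct,r.std()
for W,b in((Ws[0],(355,405,110,170)),(Ws[1],(215,270,300,325))):
    m=(xx>b[0])&(xx<b[1])&(yy>b[2])&(yy<b[3])
    n,ct,s=fit(W[m]); print(n,ct,s,"tilt",np.degrees(np.arccos(n[2])),"yaw",np.degrees(np.arctan2(-n[1],-n[0])))
    if W is Ws[0]: C0=ct
# yaw from bar
im=Is[0];hsv=cv2.cvtColor(im,cv2.COLOR_RGB2HSV)
red=(hsv[...,1]>150)&((hsv[...,0]<8)|(hsv[...,0]>172))&(hsv[...,2]>90)&(yy>198)&(yy<213)&(xx>400)&(xx<452)
p=Ws[0][red]; p=p[(p[:,2]>.08)&(p[:,2]<.11)]
vx=cv2.fitLine((p[:,:2]).astype(np.float32),cv2.DIST_HUBER,0,.01,.01).ravel(); yb=np.degrees(np.arctan2(vx[0],-vx[1])); print("bar yaw",yb,(yb+90)%180-90,"mid",p.mean(0),"y range",p[:,1].min(),p[:,1].max(), "ztop",np.percentile(p[:,2],[50,90]))
for name,(a,b) in dict(back=((355,97),(490,83)),rear2=((30,95),(745,28)),).items():
    pass
ps=(( (335+45/4.5),(75+100/4.)),(335+735/4.5,75+33/4.))
# back wall top edge: use depth along it
for u,v in ps:
    u,v=int(u+2),int(v); print(Ws[0][v-2:v+4,u])
np.save("pics/C0.npy",C0)
E
```

```text
[-0.4184 -0.0495  0.9069] [ 0.7419 -0.1324  0.1412] 0.0017555679078141832 tilt 24.916425142821982 yaw 6.750835166468189
[-0.4208 -0.0492  0.9058] [ 0.7322 -0.1299  0.136 ] 0.000988290491761193 tilt 25.068667329739487 yaw 6.663768312262714
bar yaw 6.7005773 6.700577 mid [ 0.5687 -0.2663  0.092 ] y range -0.31518833591234 -0.21630608993318765 ztop [0.0918 0.0958]
[[ 0.831  -0.0408  0.2111]
 [ 0.8165 -0.0395  0.2416]
 [ 0.8111 -0.0392  0.2488]
 [ 0.8329 -0.0419  0.186 ]
 [ 0.8288 -0.0417  0.1896]
 [ 0.8285 -0.042   0.1835]]
[[ 0.9669 -0.5188 -0.0034]
 [ 0.8528 -0.4144  0.254 ]
 [ 0.8509 -0.4149  0.2526]
 [ 0.848  -0.4145  0.2534]
 [ 0.8458 -0.4148  0.2526]
 [ 0.8433 -0.4147  0.2527]]
```

```bash
python3 - <<'E'
from h import *
np.set_printoptions(precision=4,suppress=True)
psi=np.radians(6.7);t=np.radians(25);c,s=np.cos,np.sin
R=np.array([[c(t)*c(psi),c(t)*s(psi),s(t)],[-s(psi),c(psi),0],[-s(t)*c(psi),-s(t)*s(psi),c(t)]]) # rows lane axes
O=None
for n,C in(("top",[.7419,-.1324,.1412]),("scene",[.7322,-.1299,.1360])):
    C=np.array(C); o=C-R[0]*(C[2]-.095)/s(t); print(n,"point at x=0:",o, R@o)
    if O is None:O=o
for n in("top","scene"):
    z=np.load(f"pics/{n}0.npz"); W=cloud(z["d"],camera_info(n)); W[z["d"]<.1]=np.nan
    L=(W-O)@R.T
    def h(m,ax,lo,hi,st=.002):
        hh,e=np.histogram(L[m][:,ax],np.arange(lo,hi,st)); print([(round(float(a),3),int(k)) for a,k in zip(e,hh) if k>4])
    X,Y,Z=L[...,0],L[...,1],L[...,2]
    print(n,"wall top y");h((X>.03)&(X<.2)&(Z>.045)&(Z<.078)&(Y>0),1,0,.2)
    print("divider");h((X>.04)&(X<.19)&(Z>.04)&(Z<.1)&(Y>-.25)&(Y<0),1,-.25,0)
    print("div z");h((X>.04)&(X<.19)&(Z>.04)&(Z<.12)&(Y>-.25)&(Y<0),2,.04,.12)
    print("card x");h((X>-.03)&(X<.03)&(Z>.08)&(Z<.14)&(Y>-.25)&(Y<0),0,-.03,.03)
    print("card y");h((X>-.03)&(X<.03)&(Z>.08)&(Z<.14)&(Y>-.25)&(Y<.1),1,-.25,.1,.004)
    print("red cartons");h((X>.03)&(X<.2)&(Z>.09)&(Z<.11)&(Y<-.15),1,-.35,-.15,.004)
    for b in ([.5687,-.2663,.092],):
        print("bar lane",R@(np.array(b)-O))
print(R)
E
```

```text
top point at x=0: [ 0.6435 -0.144   0.095 ] [ 0.6042 -0.2181 -0.1769]
scene point at x=0: [ 0.6449 -0.1402  0.095 ] [ 0.6058 -0.2144 -0.1777]
top wall top y
[(0.09, 51), (0.092, 55), (0.094, 54), (0.096, 69)]
divider
[(-0.25, 24), (-0.248, 21), (-0.246, 21), (-0.244, 15), (-0.242, 20), (-0.24, 29), (-0.238, 22), (-0.236, 26), (-0.234, 31), (-0.232, 17), (-0.23, 23), (-0.228, 24), (-0.226, 19), (-0.224, 26), (-0.222, 20), (-0.22, 23), (-0.218, 28), (-0.216, 24), (-0.214, 20), (-0.212, 24), (-0.21, 93), (-0.208, 264), (-0.206, 11), (-0.1, 28), (-0.098, 38), (-0.096, 81), (-0.094, 270), (-0.092, 15)]
div z
[(0.04, 26), (0.042, 21), (0.044, 21), (0.046, 29), (0.048, 21), (0.05, 24), (0.052, 21), (0.054, 28), (0.056, 25), (0.058, 22), (0.06, 26), (0.062, 32), (0.064, 25), (0.066, 28), (0.068, 23), (0.07, 33), (0.072, 21), (0.074, 28), (0.076, 38), (0.078, 30), (0.08, 27), (0.082, 21), (0.084, 24), (0.086, 16), (0.088, 21), (0.09, 24), (0.092, 26), (0.094, 72), (0.096, 175), (0.098, 330), (0.1, 277), (0.102, 96), (0.104, 17)]
card x
[(-0.002, 19), (0.0, 54), (0.002, 187), (0.016, 9), (0.01
[... 1989 characters left out ...]
49), (-0.146, 44), (-0.142, 43), (-0.138, 46), (-0.134, 49), (-0.13, 46), (-0.126, 50), (-0.122, 41), (-0.118, 47), (-0.114, 48), (-0.11, 44), (-0.106, 35), (-0.102, 46), (-0.098, 54), (-0.094, 45), (-0.09, 47), (-0.086, 44), (-0.082, 43), (-0.078, 51), (-0.074, 42), (-0.07, 18)]
red cartons
[(-0.29, 22), (-0.286, 68), (-0.282, 76), (-0.278, 72), (-0.274, 77), (-0.27, 73), (-0.266, 68), (-0.262, 74), (-0.258, 80), (-0.254, 65), (-0.25, 76), (-0.246, 74), (-0.242, 74), (-0.238, 74), (-0.234, 71), (-0.23, 68), (-0.226, 81), (-0.222, 68), (-0.218, 76), (-0.214, 72), (-0.21, 152)]
bar lane [-0.0815 -0.1128  0.0347]
[[ 0.9001  0.1057  0.4226]
 [-0.1167  0.9932  0.    ]
 [-0.4197 -0.0493  0.9063]]
```

Emit:
move_arm --deltas '[[[0, 0, -0.12], [0.35, -0.4, 0], -1], [[0, 0, -0.24], [0.69, -0.82, 0], -1], [[0, 0, -0.35], [0.69, -0.82, 0], -1], [[0, 0, -0.46], [0.69, -0.82, 0], -1]]' --grip_force 50

```text
time: 0.6
tool_pos: [0.2429, 0.5693, 0.2084]
tcp_rot: [-1.492, -2.765, 0.002]
wrist_force: [-0.3, 0.3, 0.2]
width: 0.999
```

Emit:
move_arm --deltas '[[[0, 0, -0.12], [0.35, -0.4, 0], -1], [[0, 0, -0.24], [0.69, -0.82, 0], -1], [[0, 0, -0.35], [0.69, -0.82, 0], -1], [[0, 0, -0.46], [0.69, -0.82, 0], -1]]'

```text
time: 1.1
tool_pos: [0.3119, 0.4873, 0.2084]
tcp_rot: [2.373, 2.059, -0.001]
wrist_force: [-0.4, 0.1, 0.1]
width: 1.002
```

Emit:
move_arm --deltas '[[[0, 0, 0], [0.35, -0.41, 0], -1], [[0, 0, 0], [0.69, -0.82, 0], -1]]'

```text
time: 1.35
tool_pos: [0.3806, 0.4055, 0.2083]
tcp_rot: [2.363, 2.07, -0.001]
wrist_force: [0.9, -0.2, -0.2]
width: 0.999
```

Emit:
move_arm --deltas '[[[0, 0, 0], [0.35, -0.41, 0], -1], [[0, 0, 0], [0.7, -0.82, 0], -1], [[0, 0, 0], [0.7, -0.82, 0], -1], [[0, 0, 0], [0.7, -0.82, 0], -1]]'

```text
time: 1.85
tool_pos: [0.4501, 0.3242, 0.2084]
tcp_rot: [-2.366, -2.066, 0.001]
wrist_force: [-0.5, 0.4, -0.5]
width: 1.001
```

```bash
cat > look.py <<'E'
from h import *
import sys
n,cam=sys.argv[1],sys.argv[2]
s=status.read_state(); c=camera_info(cam); im,d=read_camera(cam)
np.savez(f"pics/{n}.npz",im=im,d=d,K=c["K"],R=c["R"],t=c["t"]); cv2.imwrite(f"pics/{n}.png",im[:,:,::-1])
np.set_printoptions(precision=4,suppress=True)
from scipy.spatial.transform import Rotation as Ro
print(s["time"],s["tool_pos"],s["wrist_force"],s["width"],"q",s["q"]); print(Ro.from_rotvec(s["tcp_rot"]).as_matrix())
E
python3 look.py w1 wrist; python3 - <<'E'
from h import *
z=np.load("pics/w1.npz"); W=cloud(z["d"],z); hsv=cv2.cvtColor(z["im"],cv2.COLOR_RGB2HSV)
m=(z["d"]>.05)&(abs(W[...,2]-.095)<.006)&(abs(W[...,0]-.45)<.07)&(abs(W[...,1]-.323)<.08)
n,l,st,ce=cv2.connectedComponentsWithStats(m.astype(np.uint8)); i=1+np.argmax(st[1:,4]);p=W[l==i]
print(len(p),np.median(p[:,2]),cv2.minAreaRect((p[:,:2]*1000).astype(np.float32)),ce[i])
m=(z["d"]>.05)&(W[...,2]>.085)&(W[...,2]<.1)&(l!=i)
print("others: max x near",[ (W[m][k].round(3)) for k in (W[m][:,0].argmax(),W[m][:,1].argmin())])
E
```

```text
1.85 [0.4501 0.3242 0.2084] [-0.5313  0.3684 -0.492 ] 1.0008463429408703 q [0.5789 0.0377 1.8633 0.0007 1.2415 0.714 ]
[[ 0.1348  0.9909 -0.0011]
 [ 0.9909 -0.1348  0.    ]
 [-0.0001 -0.0011 -1.    ]]
8918 0.09722296438826641 ((451.40985107421875, 323.0704650878906), (89.49443054199219, 66.0735855102539), 82.0441665649414) [330.13926889 218.21865889]
others: max x near [array([0.68 , 0.402, 0.1  ]), array([0.296, 0.256, 0.096])]
```

View pics/w1.png

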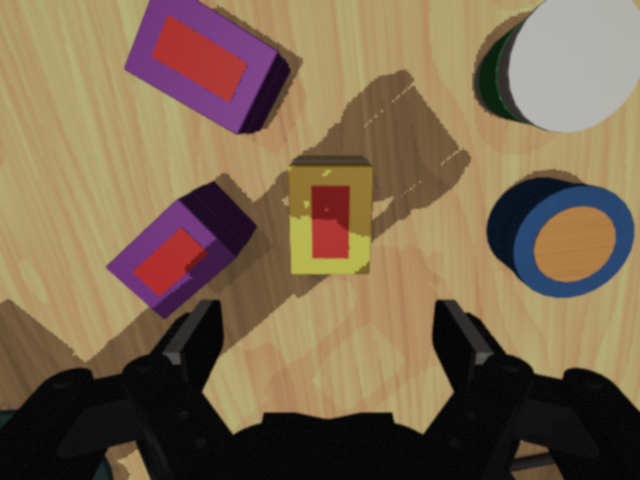

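The close view shows the yellow carton, upright and aligned with the jaws, at (330,218). The purple box stops at (256,225), so the left finger clears it. I'm descending to grip.

Emit:
move_arm --deltas '[[[0, 0, 0], [0.01, -0.01, -0.5], -1], [[0, 0, 0], [0.01, -0.01, -0.95], -1]]'

```text
time: 2.15
tool_pos: [0.4508, 0.325, 0.1133]
tcp_rot: [-2.363, -2.07, -0.003]
wrist_force: [-0.1, 0.8, -0.4]
width: 1.0
```

Emit:
move_arm --deltas '[[[0, 0, 0], [0, 0, -0.35], -1], [[0, 0, 0], [0, 0, -0.7], -1], [[0, 0, 0], [0, 0, -0.7], -1], [[0, 0, 0], [0, 0, -0.7], 1], [[0, 0, 0], [0, 0, -0.7], 1], [[0, 0, 0], [0, 0, -0.7], 1], [[0, 0, 0], [0, 0, -0.7], 1], [[0, 0, 0], [0, 0, -0.7], 1]]'

```text
time: 3.15
tool_pos: [0.4527, 0.3246, 0.0458]
tcp_rot: [-2.366, -2.067, -0.006]
wrist_force: [0.1, 2.4, 6.7]
width: 0.763
```

Emit:
move_arm --deltas '[[[0, 0, 0], [0, 0, 0.3], 1], [[0, 0, 0], [0, 0, 0.7], 1], [[0, 0, 0], [0, 0, 1], 1], [[0, 0, 0], [0, 0, 1], 1]]'

```text
time: 3.65
tool_pos: [0.4531, 0.3241, 0.1462]
tcp_rot: [2.365, 2.067, 0.008]
wrist_force: [-0.3, 0.3, -3.2]
width: 0.762
```

```bash
cat > plan.py <<'E'
from h import *
from scipy.spatial.transform import Rotation as Ro
np.set_printoptions(precision=4,suppress=True)
psi=np.radians(6.7);t=np.radians(25);c,s=np.cos,np.sin
RL=np.array([[c(t)*c(psi),c(t)*s(psi),s(t)],[-s(psi),c(psi),0],[-s(t)*c(psi),-s(t)*s(psi),c(t)]]).T
OL=np.array([.6331,-.0556,.095])
def lane(p): return RL.T@(np.asarray(p)-OL)
def world(p): return OL+RL@np.asarray(p)
def goal(pl):  # lane target for tcp, tool y=lane x, tool z=-lane z
    st=status.read_state(); Rt=np.c_[RL[:,1],RL[:,0],-RL[:,2]]
    Rc=Ro.from_rotvec(st["tcp_rot"]).as_matrix(); rv=Ro.from_matrix(Rt@Rc.T).as_rotvec()
    print("t",st["time"],"tcp",st["tool_pos"],"lane",lane(st["tool_pos"]),"F",st["wrist_force"],"F lane",RL.T@st["wrist_force"],"w",st["width"])
    print("goal",world(pl),"shift(fs)",(world(pl)-st["tool_pos"])*10,"turn(fs)",rv/(np.pi/2))
E
python3 -c "
from plan import *
goal([.052,-.0465,.17]); print(status.read_state()['q'])"
```

```text
t 3.65 tcp [0.4531 0.3241 0.1462] lane [-0.1002  0.3981  0.1033] F [-0.3209  0.2917 -3.2201] F lane [-1.6189  0.3272 -2.7981] w 0.7619033796034687
goal [ 0.614  -0.1047  0.271 ] shift(fs) [ 1.6091 -4.2877  1.248 ] turn(fs) [-0.0043 -0.2759  0.157 ]
[ 0.5765  0.0869  1.93   -0.0004  1.1196  0.7109]
```

Emit:
move_arm --deltas '[[[0, 0, 0], [0, -0.3, 0.4], 1], [[0, 0, 0], [0.1, -0.6, 0.7], 1], [[0, 0, 0], [0.2, -0.86, 0.7], 1]]'

```text
time: 4.03
tool_pos: [0.4723, 0.2367, 0.2147]
tcp_rot: [2.364, 2.067, 0.003]
wrist_force: [-0.1, 1.3, -5.2]
width: 0.76
```

Emit:
move_arm --deltas '[[[0, -0.05, 0.03], [0.15, -0.45, 0.3], 1], [[0, -0.1, 0.06], [0.3, -0.86, 0.55], 1]]'

```text
time: 4.28
tool_pos: [0.5006, 0.1496, 0.2663]
tcp_rot: [2.185, 2.104, 0.175]
wrist_force: [0.9, 0.8, -2.6]
width: 0.759
```

Emit:
move_arm --deltas '[[[0, -0.05, 0.03], [0.15, -0.45, 0], 1], [[0, -0.1, 0.06], [0.35, -0.86, 0], 1]]'

```text
time: 4.53
tool_pos: [0.5352, 0.0638, 0.2663]
tcp_rot: [2.001, 2.12, 0.345]
wrist_force: [0.7, 0.5, -3.8]
width: 0.764
```

Emit:
move_arm --deltas '[[[0, -0.04, 0.02], [0.15, -0.45, 0], 1], [[0, -0.076, 0.037], [0.35, -0.86, 0], 1]]'

```text
time: 4.78
tool_pos: [0.5694, -0.022, 0.2651]
tcp_rot: [1.875, 2.109, 0.461]
wrist_force: [1.1, 1.0, -4.0]
width: 0.763
```

Emit:
move_arm --deltas '[[[0, 0, 0], [0.2, -0.45, 0], 1], [[0, 0, 0], [0.41, -0.8, 0], 1], [[0, 0, 0], [0.41, -0.84, 0], 1], [[0, 0, 0], [0.41, -0.84, 0], 1], [[0, 0, 0], [0.41, -0.84, 0], 1]]'

```text
time: 5.4
tool_pos: [0.6113, -0.1035, 0.2674]
tcp_rot: [1.875, 2.109, 0.463]
wrist_force: [-0.1, 0.7, -2.5]
width: 0.76
```

```bash
python3 look.py w2 wrist; python3 look.py s2 scene; python3 -c "
from plan import *
goal([.052,-.0465,.075])
for n in('w2','s2'):
    z=np.load(f'pics/{n}.npz'); W=cloud(z['d'],z); hsv=cv2.cvtColor(z['im'],cv2.COLOR_RGB2HSV)
    L=(W-OL)@RL
    m=(z['d']>.05)&(hsv[...,0]>20)&(hsv[...,0]<35)&(hsv[...,1]>100)&(L[...,1]>-.13)&(L[...,1]<.04)&(L[...,2]>.07)&(L[...,2]<.24)&(L[...,0]>-.01)
    p=L[m]; print(n,len(p)); print(np.percentile(p,[0.5,2,10,50,90,98,99.5],axis=0) if len(p) else '')
"
```

```text
5.4 [ 0.6113 -0.1035  0.2674] [-0.1106  0.6749 -2.5364] 0.760332313539985 q [-0.3139 -0.139   1.9848  0.225   0.9144 -0.5344]
[[-0.1176  0.9027  0.4138]
 [ 0.9931  0.1058  0.0516]
 [ 0.0028  0.417  -0.9089]]
5.45 [ 0.6116 -0.1034  0.2679] [-0.3384 -0.6083 -3.8747] 0.7620947422986623 q [-0.3136 -0.1393  1.9843  0.2251  0.9143 -0.5345]
[[-0.1179  0.9023  0.4146]
 [ 0.993   0.1061  0.0514]
 [ 0.0024  0.4177 -0.9086]]
t 5.5 tcp [ 0.6118 -0.1034  0.2684] lane [ 0.0491 -0.045   0.1685] F [-0.0592  0.4912 -2.1666] F lane [-0.917   0.4947 -1.963 ] w 0.7624043985673699
goal [ 0.6539 -0.1     0.1849] shift(fs) [ 0.4201  0.0346 -0.8349] turn(fs) [-0.0009 -0.0031 -0.0009]
w2 24859
[[ 0.0166 -0.0828  0.1366]
 [ 0.0174 -0.0796  0.1476]
 [ 0.0208 -0.0693  0.2121]
 [ 0.0497 -0.0224  0.219 ]
 [ 0.0771 -0.0023  0.2198]
 [ 0.0805 -0.002   0.2203]
 [ 0.0813 -0.0019  0.2206]]
s2 1554
[[ 0.0181 -0.0912  0.1217]
 [ 0.0239 -0.0898  0.1232]
 [ 0.0518 -0.0842  0.1292]
 [ 0.0809 -0.0416  0.1912]
 [ 0.0832 -0.0058  0.2164]
 [ 0.0845 -0.0017  0.2172]
 [ 0.0861 -0.0015  0.2181]]
```

View pics/s2.png

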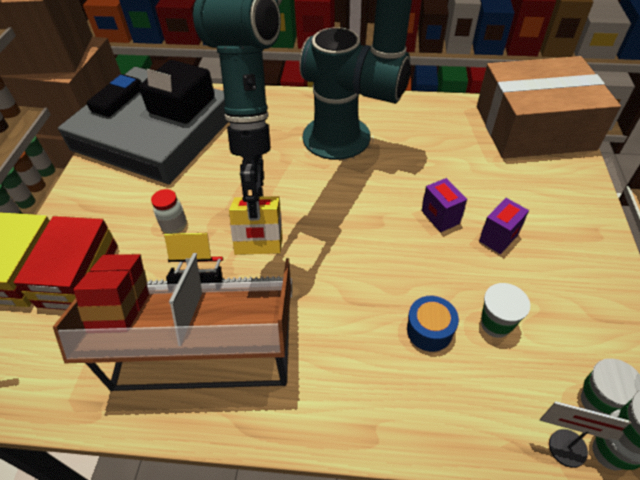

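The scene picture shows the carton held upright at (255,225) above the left lane. The divider is at (185,290) and nothing else has moved. I'm lowering it square to the deck.

Emit:
move_arm --deltas '[[[0, 0, 0], [0.16, 0.01, -0.31], 1], [[0, 0, 0], [0.32, 0.02, -0.63], 1], [[0, 0, 0], [0.32, 0.02, -0.63], 1], [[0, 0, 0], [0.32, 0.02, -0.63], 1]]'

```text
time: 6.0
tool_pos: [0.6446, -0.1022, 0.2069]
tcp_rot: [1.872, 2.106, 0.465]
wrist_force: [0.8, 0.5, -1.6]
width: 0.762
```

```bash
python3 look.py w3 wrist >/dev/null; python3 -c "
from plan import *
goal([.0525,-.0475,.0455])
z=np.load('pics/w3.npz'); W=cloud(z['d'],z); hsv=cv2.cvtColor(z['im'],cv2.COLOR_RGB2HSV)
L=(W-OL)@RL
m=(z['d']>.05)&(hsv[...,0]>20)&(hsv[...,0]<35)&(hsv[...,1]>100)&(L[...,1]>-.13)&(L[...,1]<.003)&(L[...,2]>.13)&(L[...,2]<.17)&(L[...,0]>-.01)
print(np.percentile(L[m],[0.5,10,50,90,99.5],axis=0))
m=(L[...,2]>.05)&(L[...,2]<.066)&(L[...,1]>-.02)&(L[...,1]<.02)&(z['d']>.05)
print('wall',np.percentile(L[m],[0.5,10,50,90,99.5],axis=0))
"
```

```text
t 6.05 tcp [ 0.6451 -0.1025  0.2079] lane [ 0.0535 -0.048   0.0996] F [ 0.1244 -0.2025 -3.357 ] F lane [-1.3282 -0.2157 -3.0847] w 0.7612364448866781
goal [ 0.6668 -0.0995  0.1584] shift(fs) [ 0.2171  0.0303 -0.4943] turn(fs) [-0.0003 -0.001  -0.0003]
[[ 0.021  -0.0854  0.1312]
 [ 0.0251 -0.0725  0.149 ]
 [ 0.0538 -0.0273  0.1501]
 [ 0.0816 -0.0053  0.1509]
 [ 0.0857 -0.0044  0.1517]]
wall [[ 0.0028 -0.0197  0.0501]
 [ 0.0334 -0.0145  0.053 ]
 [ 0.1571  0.0067  0.0597]
 [ 0.2269  0.007   0.0648]
 [ 0.2302  0.0071  0.0659]]
```

View pics/w3.png

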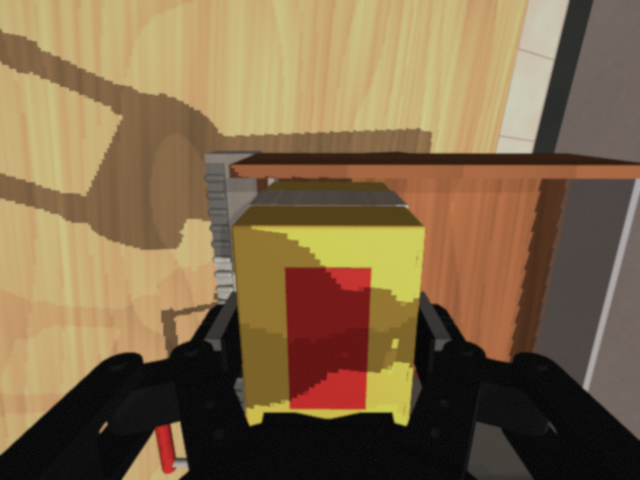

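The view from above shows the carton square to the lane, with a 3–4 mm gap to the wall (brown edge at row 170) and its front face clear of the stop. I'm lowering the rest and feeling for the deck.

Emit:
move_arm --deltas '[[[0, 0, 0], [0.1, 0.01, -0.22], 1], [[0, 0, 0], [0.19, 0.02, -0.42], 1], [[0, 0, 0], [0.2, 0.02, -0.44], 1], [[0, 0, 0], [0.2, 0.02, -0.44], 1]]'

```text
time: 6.55
tool_pos: [0.665, -0.1009, 0.1636]
tcp_rot: [1.872, 2.104, 0.465]
wrist_force: [0.5, -0.1, -2.6]
width: 0.762
```

Emit:
move_arm --deltas '[[[0, 0, 0], [0.009, 0.001, -0.018], 1], [[0, 0, 0], [0.017, 0.002, -0.036], 1], [[0, 0, 0], [0.017, 0.002, -0.036], 1]]'

```text
time: 6.92
tool_pos: [0.6663, -0.1005, 0.1588]
tcp_rot: [1.873, 2.105, 0.465]
wrist_force: [0.6, 0.9, -2.2]
width: 0.761
```

```bash
python3 -c "
from plan import *
goal([.0515,-.0475,.0446])"
```

```text
t 6.925 tcp [ 0.6663 -0.1005  0.1588] lane [ 0.0521 -0.0485  0.0461] F [ 0.6272  0.9408 -2.1973] F lane [-0.2646  0.8612 -2.3011] w 0.7609164890442123
goal [ 0.6663 -0.0995  0.1572] shift(fs) [-0.0003  0.0102 -0.016 ] turn(fs) [-0.0006 -0.0021  0.0001]
```

Still free. I'm going down 1 mm per two rows.

Emit:
move_arm --deltas '[[[0, 0, 0], [0.004, 0, -0.009], 1], [[0, 0, 0], [0.004, 0, -0.009], 1], [[0, 0, 0], [0.008, 0.001, -0.018], 1], [[0, 0, 0], [0.008, 0.001, -0.018], 1]]'

```text
time: 7.42
tool_pos: [0.6664, -0.1006, 0.1588]
tcp_rot: [1.873, 2.106, 0.464]
wrist_force: [-14.2, -0.5, 11.1]
width: 0.759
```

Emit:
move_arm --deltas '[[[0, 0, 0], [0.004, 0, -0.009], 1], [[0, 0, 0], [0.004, 0, -0.009], 1], [[0, 0, 0], [0.004, 0, -0.009], 1]]'

```text
time: 7.8
tool_pos: [0.6664, -0.1005, 0.1587]
tcp_rot: [1.873, 2.107, 0.464]
wrist_force: [-19.1, -0.5, 17.7]
width: 0.761
```

Emit:
move_arm --deltas '[[[0, 0, 0], [-0.006, 0, 0.014], 1], [[0, 0, 0], [-0.02, -0.002, 0.007], 1], [[0, 0, 0], [-0.034, -0.004, 0.001], 1], [[0, 0, 0], [-0.034, -0.004, 0.001], 1]]'

```text
time: 8.3
tool_pos: [0.666, -0.1008, 0.1585]
tcp_rot: [1.871, 2.102, 0.468]
wrist_force: [-1.0, 2.7, 7.0]
width: 0.762
```

```bash
python3 -c "
from plan import *
goal([.0515,-.0475,.0446])"
```

```text
t 8.3 tcp [ 0.666  -0.1008  0.1585] lane [ 0.0517 -0.0488  0.046 ] F [-0.9933  2.6572  6.9708] F lane [2.3329 2.755  6.6036] w 0.762008392664526
goal [ 0.6663 -0.0995  0.1572] shift(fs) [ 0.0028  0.013  -0.0131] turn(fs) [-0.0005  0.0006  0.0003]
```

Emit:
move_arm --deltas '[[[0, 0, 0], [-0.012, -0.001, -0.004], 1], [[0, 0, 0], [-0.024, -0.003, -0.008], 1], [[0, 0, 0], [-0.024, -0.003, -0.008], 1]]'

```text
time: 8.68
tool_pos: [0.6637, -0.1018, 0.1573]
tcp_rot: [1.871, 2.102, 0.467]
wrist_force: [0.3, 1.0, 6.8]
width: 0.76
```

```bash
python3 -c "
from plan import *
goal([.0515,-.0475,.0446])"
```

```text
t 8.675 tcp [ 0.6637 -0.1018  0.1573] lane [ 0.049  -0.0494  0.0459] F [0.3354 1.0182 6.8491] F lane [3.3041 0.9721 6.0164] w 0.7596916753025288
goal [ 0.6663 -0.0995  0.1572] shift(fs) [ 0.026   0.0225 -0.0016] turn(fs) [0.0001 0.0007 0.0005]
```

Emit:
move_arm --deltas '[[[0, 0, 0], [0, 0, 0], -0.7], [[0, 0, 0], [0, 0, 0], -1], [[0, 0, 0], [0, 0, 0], -1], [[0, 0, 0], [0, 0, 0], -1], [[0, 0, 0], [-0.08, -0.01, 0.18], -1], [[0, 0, 0], [-0.21, -0.025, 0.45], -1], [[0, 0, 0], [-0.42, -0.05, 0.91], -1], [[0, 0, 0], [-0.42, -0.05, 0.91], -1]]'

```text
time: 9.68
tool_pos: [0.6217, -0.1074, 0.2538]
tcp_rot: [1.866, 2.097, 0.469]
wrist_force: [0.7, -0.6, 0.7]
width: 0.999
```

```bash
cat > state.py <<'E'
from plan import *
import sys
n=sys.argv[1]
for cam in("scene","top"):
    c=camera_info(cam); im,d=read_camera(cam); np.savez(f"pics/{n}{cam}.npz",im=im,d=d); cv2.imwrite(f"pics/{n}{cam}.png",im[:,:,::-1])
    W=cloud(d,c); W[d<.1]=np.nan; L=(W-OL)@RL; h=cv2.cvtColor(im,cv2.COLOR_RGB2HSV); X,Y,Z=L[...,0],L[...,1],L[...,2]
    yel=(h[...,0]>20)&(h[...,0]<35)&(h[...,1]>100)
    f=lambda m,ax: np.percentile(L[m][:,ax],[2,50,98]).round(4) if m.sum()>5 else None
    m=(Z>.085)&(Z<.105)&(X>0.008)&(X<.12)&(Y<.01)&(Y>-.105)&(yel); print(cam,"carton top x",f(m,0),"y",f(m,1),"z",f(m,2),m.sum())
    m=(Z>.08)&(Z<.14)&(abs(X)<.015)&(Y<.05)&(Y>-.30)&yel; print(" card y",f(m,1),"x",f(m,0))
    red=(h[...,1]>130)&((h[...,0]<8)|(h[...,0]>172))&(h[...,2]>60)&(X<-.06)&(X>-.11)&(Z>0)&(Z<.08)&(Y<.05)&(Y>-.3)
    m=red; print(" bar x",f(m,0),"y",f(m,1),"z",f(m,2),m.sum())
E
python3 state.py a; python3 -c "
from plan import *
goal([-.082,-.20,.13])"
```

```text
scene carton top x [0.0174 0.0705 0.084 ] y [-0.0946 -0.0493 -0.0063] z [0.0856 0.0938 0.0958] 621
 card y [-0.2461 -0.2038 -0.1602] x [-0.0002  0.0035  0.0073]
 bar x [-0.0811 -0.0776 -0.0738] y [-0.1747 -0.1663 -0.1535] z [0.0266 0.0326 0.0354] 30
top carton top x [0.0163 0.056  0.0809] y [-0.0938 -0.0235 -0.0057] z [0.0875 0.0949 0.0994] 343
 card y [-0.2442 -0.2016 -0.1581] x [-0.0009  0.0026  0.0037]
 bar x [-0.0872 -0.0808 -0.077 ] y [-0.2481 -0.2194 -0.1888] z [0.0277 0.0341 0.0391] 88
t 9.775 tcp [ 0.6198 -0.1064  0.2483] lane [ 0.0475 -0.0489  0.147 ] F [0.406  0.0832 0.2694] F lane [0.4881 0.0353 0.0697] w 0.9975473265805649
goal [ 0.5281 -0.2693  0.1782] shift(fs) [-0.9176 -1.6289 -0.7017] turn(fs) [ 0.     -0.0005  0.0002]
```

The carton is standing flat, with its top at z = 95 mm, its front at x ≈ 16.5 mm and its left side 5–6 mm off the wall. The bar reads home (z ≈ 30 mm). I'm moving to the bar now, x first to clear the card.

Emit:
move_arm --deltas '[[[0, 0, 0], [-0.5, -0.06, -0.23], 0.25], [[0, 0, 0], [-0.99, -0.12, -0.46], 0.25], [[0, 0, 0], [-0.99, -0.12, -0.46], 0.25]]'

```text
time: 10.15
tool_pos: [0.5138, -0.1162, 0.1927]
tcp_rot: [1.884, 2.113, 0.46]
wrist_force: [0.1, -0.0, 0.0]
width: 0.381
```

Emit:
move_arm --deltas '[[[0, 0, 0], [-0.02, -0.45, -0.08], 0.25], [[0, 0, 0], [-0.03, -0.91, -0.17], 0.25], [[0, 0, 0], [-0.03, -0.91, -0.17], 0.25]]'

```text
time: 10.52
tool_pos: [0.5178, -0.2117, 0.1822]
tcp_rot: [1.878, 2.103, 0.463]
wrist_force: [-0.0, -0.6, -0.5]
width: 0.376
```

```bash
python3 -c "
from plan import *
goal([-.082,-.2015,.06]);goal([-.082,-.2015,.011]);print(status.read_state()['q'])"
```

```text
t 10.525 tcp [ 0.5178 -0.2117  0.1822] lane [-0.0835 -0.1416  0.1351] F [-0.0054 -0.6434 -0.4651] F lane [-0.2695 -0.6384 -0.3876] w 0.37574994238329806
goal [ 0.5576 -0.2674  0.1147] shift(fs) [ 0.3983 -0.5561 -0.6744] turn(fs) [-0.001  -0.0033  0.0025]
t 10.525 tcp [ 0.5178 -0.2117  0.1822] lane [-0.0835 -0.1416  0.1351] F [-0.0054 -0.6434 -0.4651] F lane [-0.2695 -0.6384 -0.3876] w 0.37574994238329806
goal [ 0.5782 -0.2649  0.0703] shift(fs) [ 0.604  -0.5319 -1.1185] turn(fs) [-0.001  -0.0033  0.0025]
[-0.6211 -0.164   2.1673  0.3848  0.8481 -0.9478]
```

Emit:
move_arm --deltas '[[[0, 0, 0], [0.07, -0.6, 0], 0.25], [[0, 0, 0], [0.23, -0.57, -0.33], 0.25], [[0, 0, 0], [0.4, -0.56, -0.67], 0.25], [[0, 0, 0], [0.4, -0.56, -0.67], 0.25], [[0, 0, 0], [0.4, -0.56, -0.67], 0.25]]'

```text
time: 11.15
tool_pos: [0.5581, -0.2646, 0.1166]
tcp_rot: [1.872, 2.107, 0.465]
wrist_force: [0.2, 0.4, 0.7]
width: 0.374
```

```bash
python3 look.py w4 wrist >/dev/null; python3 -c "
from plan import *
goal([-.082,-.2015,.011])
z=np.load('pics/w4.npz'); W=cloud(z['d'],z); h=cv2.cvtColor(z['im'],cv2.COLOR_RGB2HSV)
L=(W-OL)@RL;X,Y,Z=L[...,0],L[...,1],L[...,2]
m=(h[...,1]>130)&((h[...,0]<8)|(h[...,0]>172))&(X<-.05)&(X>-.12)&(Z>0)&(Z<.08)&(z['d']>.03)
print(m.sum(),np.percentile(L[m],[1,10,50,90,99],axis=0))
"
```

```text
t 11.2 tcp [ 0.5584 -0.2651  0.1175] lane [-0.0799 -0.1994  0.0621] F [ 0.1053 -0.5236 -0.1328] F lane [-0.0167 -0.5323 -0.1388] w 0.371480497564514
goal [ 0.5782 -0.2649  0.0703] shift(fs) [ 0.1977  0.0016 -0.4722] turn(fs) [-0.     -0.0015 -0.0004]
2970 [[-0.0871 -0.2511  0.0341]
 [-0.086  -0.2399  0.0356]
 [-0.0817 -0.1975  0.0374]
 [-0.0776 -0.1616  0.0385]
 [-0.0765 -0.1541  0.0393]]
```

View pics/w4.png

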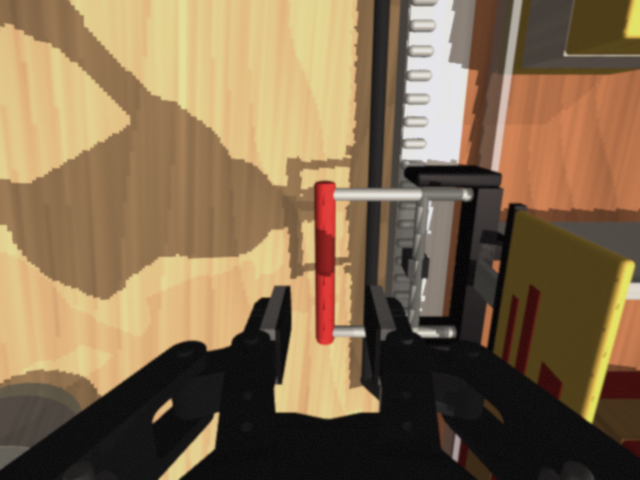

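The wrist view shows the red bar at column 325, rows 180–340, between the fingers at 270 and 380, with the card at 500+ clear. I'm descending and gripping.

Emit:
move_arm --deltas '[[[0, 0, 0], [0.09, 0, -0.22], 0.25], [[0, 0, 0], [0.19, -0.01, -0.44], 0.25], [[0, 0, 0], [0.19, -0.01, -0.44], 0.25], [[0, 0, 0], [0.19, -0.01, -0.44], 1], [[0, 0, 0], [0.19, -0.01, -0.44], 1], [[0, 0, 0], [0.19, -0.01, -0.44], 1], [[0, 0, 0], [0.19, -0.01, -0.44], 1], [[0, 0, 0], [0.19, -0.01, -0.44], 1]]' --grip_force 60

```text
time: 12.2
tool_pos: [0.5767, -0.2663, 0.0724]
tcp_rot: [1.873, 2.105, 0.464]
wrist_force: [-1.1, 0.0, 2.0]
width: 0.001
```

```bash
python3 -c "
from plan import *
goal([-.082,-.2015,.011])"
```

```text
t 12.2 tcp [ 0.5767 -0.2663  0.0724] lane [-0.0826 -0.2027  0.0136] F [-1.0993  0.045   2.0278] F lane [-0.1278  0.1729  2.297 ] w 0.0010892360175266316
goal [ 0.5782 -0.2649  0.0703] shift(fs) [ 0.0147  0.0137 -0.0209] turn(fs) [-0.0005 -0.0022  0.0001]
```

```bash
python3 look.py w5 wrist >/dev/null; python3 state.py b
```

```text
scene carton top x [0.0181 0.0701 0.084 ] y [-0.0947 -0.0485 -0.0063] z [0.0856 0.0938 0.0956] 631
 card y [-0.2454 -0.2037 -0.1605] x [0.0002 0.0035 0.0072]
 bar x [-0.0856 -0.079  -0.0729] y [-0.1891 -0.1666 -0.1535] z [0.0255 0.033  0.0357] 45
top carton top x [0.0163 0.0539 0.0809] y [-0.0937 -0.0496 -0.0062] z [0.0892 0.0949 0.0989] 637
 card y [-0.2442 -0.2008 -0.1575] x [-0.0011  0.0025  0.004 ]
 bar x [-0.0876 -0.0814 -0.0768] y [-0.2499 -0.1752 -0.1526] z [0.0293 0.034  0.0386] 67
```

View pics/w5.png

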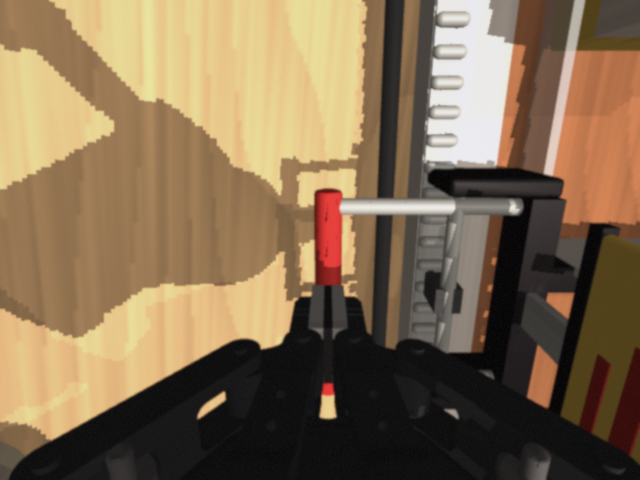

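```bash
python3 -c "
from plan import *
z=np.load('pics/w5.npz'); W=cloud(z['d'],z); L=(W-OL)@RL
for v in (200,240,270,280,288,296,305,320,340,360,388): print(v,[(u,L[v,u].round(4)) for u in (318,325,328,335)])
"
```

```text
200 [(318, array([-0.0859, -0.1569,  0.0372])), (325, array([-0.0831, -0.1567,  0.0384])), (328, array([-0.0819, -0.1568,  0.0377])), (335, array([-0.0791, -0.1569,  0.0371]))]
240 [(318, array([-0.0861, -0.1741,  0.0367])), (325, array([-0.0831, -0.1731,  0.0397])), (328, array([-0.0819, -0.1735,  0.0385])), (335, array([-0.079 , -0.1737,  0.038 ]))]
270 [(318, array([-0.0862, -0.1878,  0.0366])), (325, array([-0.0832, -0.1877,  0.037 ])), (328, array([-0.0819, -0.1871,  0.0383])), (335, array([-0.0789, -0.1874,  0.0377]))]
280 [(318, array([-0.0863, -0.1929,  0.0359])), (325, array([-0.0832, -0.1921,  0.0375])), (328, array([-0.0819, -0.1922,  0.0373])), (335, array([-0.0789, -0.1922,  0.0373]))]
288 [(318, array([-0.086 , -0.1922,  0.0452])), (325, array([-0.0831, -0.1925,  0.0447])), (328, array([-0.0819, -0.1921,  0.0455])), (335, array([-0.079 , -0.1916,  0.0466]))]
296 [(318, array([-0.0858, -0.1916,  0.0537])), (325, array([-0.0831, -0.1917,  0.0533])), (328, array([-0.0819, -0.1924,  0.052 ])), (335, array([-0.0791, -0.1917,  0.0533]))]
305 [(318, array([-0.0856, -0.1922,  0.0597])), (325, array([-0.083 , -0.1927,  0.0587])), (328, array([-0.0819, -0.1923,  0.0595])), (335, array([-0.0816, -0.1266,  0.1809]))]
320 [(318, array([-0.0853, -0.1918,  0.0711])), (325, array([-0.0829, -0.1916,  0.0715])), (328, array([-0.0819, -0.1922,  0.0704])), (335, array([-0.0794, -0.1919,  0.0709]))]
340 [(318, array([-0.0849, -0.1908,  0.0845])), (325, array([-0.0829, -0.1967,  0.0757])), (328, array([-0.0819, -0.1966,  0.0759])), (335, array([-0.0797, -0.1909,  0.0843]))]
360 [(318, array([-0.0847, -0.1928,  0.0916])), (325, array([-0.0829, -0.2046,  0.0757])), (328, array([-0.0819, -0.2046,  0.0757])), (335, array([-0.0797, -0.1971,  0.0858]))]
388 [(318, array([-0.085 , -0.2064,  0.0873])), (325, array([-0.0834, -0.2484,  0.0379])), (328, array([-0.082 , -0.2483,  0.038 ])), (335, array([-0.0796, -0.2085,  0.0847]))]
```

```bash
python3 -c "
from plan import *
z=np.load('pics/w5.npz'); W=cloud(z['d'],z); L=(W-OL)@RL
for u in (298,303,308,312,345,350,355,359):
  print(u,[(v,L[v,u].round(3).tolist()) for v in range(262,325,6)])
im=z['im'][230:420,250:420]; cv2.imwrite('pics/w5c.png',cv2.convertScaleAbs(cv2.resize(im,None,fx=4,fy=3.1,interpolation=cv2.INTER_CUBIC)[:,:,::-1],alpha=2))
"
```

```text
298 [(262, [-0.103, -0.221, -0.056]), (268, [-0.103, -0.225, -0.054]), (274, [-0.103, -0.229, -0.052]), (280, [-0.103, -0.234, -0.054]), (286, [-0.103, -0.238, -0.053]), (292, [-0.104, -0.243, -0.053]), (298, [-0.094, -0.197, 0.045]), (304, [-0.094, -0.196, 0.051]), (310, [-0.093, -0.196, 0.057]), (316, [-0.093, -0.196, 0.061]), (322, [-0.093, -0.196, 0.065])]
303 [(262, [-0.1, -0.221, -0.056]), (268, [-0.1, -0.225, -0.055]), (274, [-0.1, -0.23, -0.056]), (280, [-0.1, -0.235, -0.056]), (286, [-0.1, -0.239, -0.055]), (292, [-0.1, -0.245, -0.057]), (298, [-0.092, -0.196, 0.046]), (304, [-0.092, -0.196, 0.052]), (310, [-0.091, -0.196, 0.057]), (316, [-0.091, -0.196, 0.061]), (322, [-0.091, -0.196, 0.065])]
308 [(262, [-0.096, -0.222, -0.058]), (268, [-0.096, -0.226, -0.058]), (274, [-0.096, -0.231, -0.058]), (280, [-0.097, -0.236, -0.058]), (286, [-0.097, -0.241, -0.058]), (292, [-0.097, -0.245, -0.057]), (298, [-0.09, -0.196, 0.047]), (304, [-0.09, -0.196, 0.052]), (310, [-0.09, -0.196, 0.057]), (316, [-0.089, -0.196, 0.061]), (322, [-0.089, -0.196, 0.065])]
312 [(262, [-0.094, -0.222,
[... 1079 characters left out ...]
28, -0.074]), (268, [-0.062, -0.233, -0.073]), (274, [-0.061, -0.238, -0.073]), (280, [-0.061, -0.243, -0.075]), (286, [-0.061, -0.248, -0.075]), (292, [-0.061, -0.253, -0.074]), (298, [-0.071, -0.196, 0.047]), (304, [-0.071, -0.197, 0.051]), (310, [-0.072, -0.196, 0.057]), (316, [-0.072, -0.196, 0.061]), (322, [-0.072, -0.196, 0.065])]
359 [(262, [-0.059, -0.228, -0.074]), (268, [-0.058, -0.234, -0.075]), (274, [-0.058, -0.239, -0.076]), (280, [-0.058, -0.244, -0.076]), (286, [-0.058, -0.249, -0.076]), (292, [-0.058, -0.254, -0.075]), (298, [-0.058, -0.259, -0.075]), (304, [-0.069, -0.196, 0.051]), (310, [-0.07, -0.196, 0.057]), (316, [-0.07, -0.196, 0.061]), (322, [-0.071, -0.196, 0.065])]
```

View pics/w5c.png

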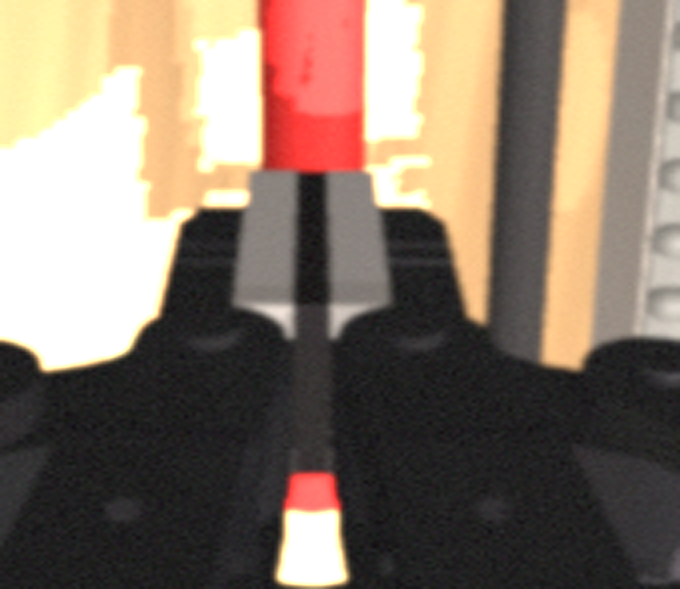

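```bash
python3 -c "
from plan import *
tc={'w1':np.array([.4501,.3242,.2084])}
z=np.load('pics/w1.npz'); W=cloud(z['d'],z)
for u in (185,200,210,445,460): print('w1',u,[(v,W[v,u].round(3).tolist()) for v in (302,306,312,325,345)])
z=np.load('pics/w4.npz'); L=(cloud(z['d'],z)-OL)@RL
for u in (265,272,280,372,380): print('w4',u,[(v,L[v,u].round(3).tolist()) for v in (288,294,300,306,315,330)])
z=np.load('pics/btop.npz'); L=(cloud(z['d'],camera_info('top'))-OL)@RL
m=(abs(L[...,1]+.2025)<.012)&(abs(L[...,0]+.082)<.03)&(L[...,2]<.075)&(L[...,2]>-.03); print('top near tip',np.sort(L[m][:,2])[::8].round(3))
z=np.load('pics/bscene.npz'); L=(cloud(z['d'],camera_info('scene'))-OL)@RL
m=(abs(L[...,1]+.2025)<.012)&(abs(L[...,0]+.082)<.03)&(L[...,2]<.12)&(L[...,2]>-.03); print('scene near tip',np.sort(L[m][:,2])[::4].round(3))
"
```

```text
w1 185 [(302, [0.269, 0.224, 0.001]), (306, [0.268, 0.219, 0.001]), (312, [0.267, 0.213, 0.003]), (325, [0.403, 0.341, 0.269]), (345, [0.407, 0.34, 0.279])]
w1 200 [(302, [0.403, 0.341, 0.253]), (306, [0.404, 0.341, 0.255]), (312, [0.405, 0.341, 0.259]), (325, [0.408, 0.341, 0.269]), (345, [0.408, 0.335, 0.272])]
w1 210 [(302, [0.406, 0.34, 0.252]), (306, [0.408, 0.341, 0.256]), (312, [0.409, 0.34, 0.26]), (325, [0.408, 0.336, 0.261]), (345, [0.407, 0.329, 0.263])]
w1 445 [(302, [0.496, 0.328, 0.251]), (306, [0.494, 0.329, 0.256]), (312, [0.493, 0.329, 0.259]), (325, [0.493, 0.324, 0.261]), (345, [0.492, 0.317, 0.262])]
w1 460 [(302, [0.584, 0.182, 0.003]), (306, [0.584, 0.177, 0.002]), (312, [0.498, 0.329, 0.261]), (325, [0.496, 0.328, 0.268]), (345, [0.493, 0.326, 0.275])]
w4 265 [(288, [-0.132, -0.253, -0.042]), (294, [-0.132, -0.259, -0.042]), (300, [-0.106, -0.192, 0.096]), (306, [-0.105, -0.192, 0.101]), (315, [-0.102, -0.188, 0.115]), (330, [-0.101, -0.189, 0.124])]
w4 272 [(288, [-0.126, -0.254, -0.043]), (294, [-0.102, -0.189, 0.098]), (300, [-0.101, -0.188, 0.104]), (306, [-0.101, -0.188, 0.108]), (315, [-0.1, -0.188, 0.115]), (330, [-0.098, -0.189, 0.123])]
w4 280 [(288, [-0.1, -0.188, 0.093]), (294, [-0.099, -0.188, 0.099]), (300, [-0.098, -0.188, 0.104]), (306, [-0.098, -0.188, 0.109]), (315, [-0.097, -0.188, 0.115]), (330, [-0.096, -0.19, 0.122])]
w4 372 [(288, [-0.062, -0.188, 0.094]), (294, [-0.062, -0.188, 0.098]), (300, [-0.063, -0.188, 0.104]), (306, [-0.063, -0.188, 0.109]), (315, [-0.064, -0.189, 0.113]), (330, [-0.064, -0.194, 0.116])]
w4 380 [(288, [-0.058, -0.188, 0.093]), (294, [-0.059, -0.188, 0.098]), (300, [-0.06, -0.188, 0.104]), (306, [-0.06, -0.188, 0.109]), (315, [-0.061, -0.188, 0.115]), (330, [-0.063, -0.188, 0.124])]
top near tip [0.03  0.046 0.053 0.063]
scene near tip [0.024 0.026 0.027 0.093 0.105 0.106 0.111 0.116 0.118]
```

The fingers shut on nothing. The picture shows the shut tips standing just above the bar at (328,285). The wrist depth puts the real tip about 27 mm behind the reported TCP, and the closed fingers confirm it. I'll open, go about 25 mm lower, and grip again.

Emit:
move_arm --deltas '[[[0, 0, 0], [-0.03, 0, 0.06], 1], [[0, 0, 0], [-0.03, 0, 0.06], 0.25], [[0, 0, 0], [-0.03, 0, 0.06], 0.25], [[0, 0, 0], [-0.03, 0, 0.06], 0.25], [[0, 0, 0], [-0.03, 0, 0.06], 0.25]]'

```text
time: 12.98
tool_pos: [0.5734, -0.266, 0.0776]
tcp_rot: [1.874, 2.106, 0.464]
wrist_force: [-0.4, 0.3, 0.5]
width: 0.378
```

Emit:
move_arm --deltas '[[[0, 0, 0], [0.06, 0.005, -0.12], 0.25], [[0, 0, 0], [0.1, 0.01, -0.22], 0.25], [[0, 0, 0], [0.137, 0.013, -0.29], 0.25], [[0, 0, 0], [0.137, 0.013, -0.29], 0.25]]'

```text
time: 13.48
tool_pos: [0.5868, -0.2641, 0.0474]
tcp_rot: [1.875, 2.108, 0.464]
wrist_force: [0.6, 0.9, 0.4]
width: 0.375
```

Emit:
move_arm --deltas '[[[0, 0, 0], [0, 0, 0], 1], [[0, 0, 0], [0, 0, 0], 1], [[0, 0, 0], [0, 0, 0], 1], [[0, 0, 0], [0, 0, 0], 1], [[0, 0, 0], [0, 0, 0], 1]]'

```text
time: 14.1
tool_pos: [0.5875, -0.2649, 0.0492]
tcp_rot: [1.873, 2.105, 0.464]
wrist_force: [2.2, 1.1, -0.1]
width: 0.117
```

```bash
python3 -c "
from plan import *
goal([-.082,-.2015,-.012])"; python3 state.py c
```

```text
t 14.1 tcp [ 0.5875 -0.2649  0.0492] lane [-0.0826 -0.2025 -0.012 ] F [ 2.1614  1.0809 -0.1318] F lane [ 2.0041  0.8214 -1.08  ] w 0.11707507613786072
goal [ 0.5878 -0.2638  0.0495] shift(fs) [0.0038 0.0108 0.0023] turn(fs) [-0.0006 -0.0022  0.0001]
scene carton top x [0.0186 0.0702 0.0838] y [-0.0943 -0.0484 -0.0063] z [0.0856 0.0938 0.0958] 628
 card y [-0.2454 -0.2043 -0.1602] x [0.     0.0035 0.007 ]
 bar x [-0.0845 -0.0793 -0.0744] y [-0.1753 -0.1658 -0.1535] z [0.0271 0.0325 0.0362] 44
top carton top x [0.0163 0.0529 0.0808] y [-0.0938 -0.0499 -0.006 ] z [0.0884 0.095  0.0989] 638
 card y [-0.2441 -0.2004 -0.1578] x [-0.0009  0.0025  0.0039]
 bar x [-0.0878 -0.0811 -0.0772] y [-0.2486 -0.1755 -0.1528] z [0.0292 0.0337 0.0395] 67
```

Emit:
move_arm --deltas '[[[0, 0, 0], [-0.03, 0, 0.06], 1], [[0, 0, 0], [-0.05, -0.005, 0.13], 1], [[0, 0, 0], [-0.07, -0.01, 0.2], 1], [[0, 0, 0], [-0.074, -0.01, 0.263], 1], [[0, 0, 0], [-0.074, -0.01, 0.263], 1]]'

```text
time: 14.82
tool_pos: [0.5795, -0.2655, 0.0746]
tcp_rot: [1.874, 2.106, 0.464]
wrist_force: [6.1, 0.2, -7.3]
width: 0.114
```

```bash
python3 -c "
from plan import *
goal([-.082,-.2015,-.012])"; python3 state.py d
```

```text
t 14.825 tcp [ 0.5795 -0.2655  0.0746] lane [-0.079  -0.2023  0.0144] F [ 6.0788  0.2446 -7.2825] F lane [ 2.4198 -0.4663 -9.1637] w 0.1137417623908243
goal [ 0.5878 -0.2638  0.0495] shift(fs) [ 0.0829  0.0175 -0.2517] turn(fs) [-0.0008 -0.003   0.0001]
scene carton top x [0.0181 0.0703 0.084 ] y [-0.0941 -0.0479 -0.0063] z [0.0856 0.0938 0.0958] 637
 card y [-0.2454 -0.2037 -0.1609] x [-0.      0.0035  0.0072]
 bar x [-0.0818 -0.0755 -0.07  ] y [-0.177  -0.1678 -0.1544] z [0.0495 0.058  0.0617] 49
top carton top x [0.0163 0.0532 0.0808] y [-0.0937 -0.0494 -0.006 ] z [0.0877 0.0949 0.0992] 640
 card y [-0.2442 -0.199  -0.1574] x [-0.0007  0.0025  0.0039]
 bar x [-0.084  -0.0772 -0.0737] y [-0.2483 -0.1738 -0.1526] z [0.0519 0.0592 0.0649] 71
```

Emit:
move_arm --deltas '[[[0, 0, 0], [-0.01, 0.1, 0], 1], [[0, 0, 0], [-0.023, 0.2, 0], 1], [[0, 0, 0], [-0.047, 0.4, 0], 1], [[0, 0, 0], [-0.07, 0.6, 0], 1], [[0, 0, 0], [-0.087, 0.745, 0], 1], [[0, 0, 0], [-0.087, 0.745, 0], 1]]'

```text
time: 15.68
tool_pos: [0.5707, -0.1895, 0.0744]
tcp_rot: [1.874, 2.107, 0.465]
wrist_force: [6.1, 2.0, -6.7]
width: 0.116
```

```bash
python3 -c "
from plan import *
goal([-.079,-.1148,.0144])"; python3 state.py e
```

```text
t 15.675 tcp [ 0.5707 -0.1895  0.0744] lane [-0.079  -0.1257  0.0141] F [ 6.1103  2.0358 -6.7279] F lane [ 2.8719  1.309  -8.7627] w 0.11606564975730854
goal [ 0.5693 -0.1787  0.0747] shift(fs) [-0.0141  0.1085  0.0025] turn(fs) [-0.0016 -0.0031 -0.0006]
scene carton top x [0.018  0.07   0.0844] y [-0.0945 -0.0485 -0.0063] z [0.0856 0.0939 0.0958] 629
 card y [-0.169  -0.1286 -0.0843] x [-0.      0.0035  0.0074]
 bar x [-0.0835 -0.0746 -0.0685] y [-0.095  -0.0863 -0.0769] z [0.0529 0.0574 0.0605] 36
top carton top x [0.0165 0.053  0.0809] y [-0.094  -0.05   -0.0061] z [0.0888 0.095  0.0995] 642
 card y [-0.1678 -0.1236 -0.0809] x [-0.001   0.0026  0.0117]
 bar x [-0.0841 -0.0772 -0.0729] y [-0.1718 -0.0999 -0.0762] z [0.052  0.059  0.0643] 79
```

Emit:
move_arm --deltas '[[[0, 0, 0], [-0.003, 0.03, 0], 1], [[0, 0, 0], [-0.007, 0.06, 0], 1], [[0, 0, 0], [-0.009, 0.08, 0], 1], [[0, 0, 0], [-0.009, 0.08, 0], 1]]'

```text
time: 16.27
tool_pos: [0.57, -0.1829, 0.0744]
tcp_rot: [1.874, 2.106, 0.464]
wrist_force: [5.7, 0.8, -6.6]
width: 0.114
```

Emit:
move_arm --deltas '[[[0, 0, 0], [-0.002, 0.015, 0], 1], [[0, 0, 0], [-0.003, 0.03, 0], 1], [[0, 0, 0], [-0.003, 0.03, 0], 1]]'

```text
time: 16.65
tool_pos: [0.5696, -0.1801, 0.0744]
tcp_rot: [1.874, 2.106, 0.464]
wrist_force: [6.4, 1.0, -6.0]
width: 0.116
```

Emit:
move_arm --deltas '[[[0, 0, 0], [-0.002, 0.01, 0], 1], [[0, 0, 0], [-0.002, 0.02, 0], 1], [[0, 0, 0], [-0.002, 0.02, 0], 1]]'

```text
time: 17.02
tool_pos: [0.5695, -0.1788, 0.0745]
tcp_rot: [1.874, 2.105, 0.463]
wrist_force: [6.0, -1.9, -6.6]
width: 0.116
```

Emit:
move_arm --deltas '[[[0, 0, 0], [-0.002, 0.01, 0], 1], [[0, 0, 0], [-0.002, 0.015, 0], 1], [[0, 0, 0], [-0.002, 0.015, 0], 1]]'

```text
time: 17.4
tool_pos: [0.5694, -0.1775, 0.0745]
tcp_rot: [1.874, 2.105, 0.462]
wrist_force: [5.6, -2.3, -7.7]
width: 0.111
```

Emit:
move_arm --deltas '[[[0, 0, 0], [-0.001, 0.01, 0], 1], [[0, 0, 0], [-0.002, 0.02, 0], 1], [[0, 0, 0], [-0.002, 0.02, 0], 1]]'

```text
time: 17.77
tool_pos: [0.5691, -0.1755, 0.0745]
tcp_rot: [1.874, 2.105, 0.462]
wrist_force: [4.9, -3.2, -6.7]
width: 0.116
```

Emit:
move_arm --deltas '[[[0, 0, 0], [-0.001, 0.01, 0], 1], [[0, 0, 0], [-0.001, 0.01, 0], 1]]'

```text
time: 18.02
tool_pos: [0.569, -0.1745, 0.0745]
tcp_rot: [1.874, 2.105, 0.462]
wrist_force: [5.0, -2.9, -7.0]
width: 0.115
```

```bash
python3 -c "
from plan import *
goal([-.079,-.1148,.0144])"; python3 state.py f
```

```text
t 18.025 tcp [ 0.569  -0.1745  0.0745] lane [-0.079  -0.1106  0.0142] F [ 5.0071 -2.8716 -7.0172] F lane [ 1.2378 -3.4362 -8.3197] w 0.11473652095763799
goal [ 0.5693 -0.1787  0.0747] shift(fs) [ 0.0037 -0.0419  0.0016] turn(fs) [ 0.     -0.0028  0.0005]
scene carton top x [0.0173 0.0705 0.084 ] y [-0.0893 -0.0426 -0.0018] z [0.0856 0.0938 0.096 ] 628
 card y [-0.1541 -0.1144 -0.0691] x [-0.0002  0.0035  0.0072]
 bar x [-0.0792 -0.0748 -0.071 ] y [-0.0773 -0.0697 -0.0611] z [0.0513 0.0575 0.0607] 32
top carton top x [0.0159 0.0534 0.0809] y [-0.0872 -0.0432 -0.0012] z [0.0874 0.0949 0.0991] 621
 card y [-0.1529 -0.1083 -0.0655] x [-0.0007  0.0025  0.0145]
 bar x [-0.0838 -0.0775 -0.0734] y [-0.1577 -0.0865 -0.0618] z [0.0529 0.0593 0.0634] 82
```

Total is 91.7 mm. The carton has slid to about 1–2 mm off the wall. I'm going on in 1 mm steps until the force rises.

Emit:
move_arm --deltas '[[[0, 0, 0], [-0.001, 0.01, 0], 1], [[0, 0, 0], [-0.001, 0.01, 0], 1]]'

```text
time: 18.38
tool_pos: [0.5689, -0.1735, 0.0745]
tcp_rot: [1.874, 2.105, 0.462]
wrist_force: [3.9, -2.6, -7.3]
width: 0.11
```

Emit:
move_arm --deltas '[[[0, 0, 0], [-0.001, 0.008, 0], 1], [[0, 0, 0], [-0.001, 0.008, 0], 1]]'

```text
time: 18.62
tool_pos: [0.5688, -0.1728, 0.0745]
tcp_rot: [1.874, 2.105, 0.462]
wrist_force: [5.2, -2.3, -8.1]
width: 0.118
```

Emit:
move_arm --deltas '[[[0, 0, 0], [-0.001, 0.008, 0], 1], [[0, 0, 0], [-0.001, 0.008, 0], 1]]'

```text
time: 18.88
tool_pos: [0.5688, -0.1727, 0.0745]
tcp_rot: [1.873, 2.104, 0.461]
wrist_force: [4.9, -5.8, -8.2]
width: 0.117
```

Emit:
move_arm --deltas '[[[0, 0, 0], [-0.001, 0.006, 0], 1], [[0, 0, 0], [-0.001, 0.006, 0], 1]]'

```text
time: 19.12
tool_pos: [0.5688, -0.1727, 0.0747]
tcp_rot: [1.873, 2.103, 0.46]
wrist_force: [4.4, -7.0, -7.6]
width: 0.121
```

```bash
python3 -c "
from plan import *
goal([-.079,-.1148,.0144])"
```

```text
t 19.125 tcp [ 0.5688 -0.1727  0.0747] lane [-0.0788 -0.1088  0.0143] F [ 4.3777 -7.02   -7.6466] F lane [-0.0335 -7.4828 -8.4215] w 0.12090737108478508
goal [ 0.5693 -0.1787  0.0747] shift(fs) [ 0.0053 -0.0598  0.    ] turn(fs) [ 0.0015 -0.0022  0.001 ]
```

Snug: at 93.6 mm of travel the push force rose to 7 N (5 N above friction) and motion stopped. The start was home, so notches lie at whole pitches from it, and 7 × 12.5 = 87.5 mm is the nearest one the carton allows. I'm backing off about 6 mm to that, then feeling for the drop.

Emit:
move_arm --deltas '[[[0, 0, 0], [0.003, -0.03, 0], 1], [[0, 0, 0], [0.008, -0.066, 0], 1], [[0, 0, 0], [0.008, -0.066, 0], 1], [[0, 0, 0], [0.008, -0.066, 0], 1]]'

```text
time: 19.62
tool_pos: [0.5693, -0.1771, 0.0743]
tcp_rot: [1.875, 2.106, 0.464]
wrist_force: [5.6, 0.1, -7.0]
width: 0.119
```

```bash
python3 -c "
from plan import *
goal([-.0790,-.1149,.0144])"
```

```text
t 19.625 tcp [ 0.5693 -0.1771  0.0743] lane [-0.079  -0.1132  0.0141] F [ 5.579   0.1462 -7.0368] F lane [ 2.0633 -0.5057 -8.7264] w 0.1188147657930731
goal [ 0.5694 -0.1788  0.0747] shift(fs) [ 0.0008 -0.0172  0.0032] turn(fs) [-0.001  -0.0031  0.0004]
```

Emit:
move_arm --deltas '[[[0, 0, 0], [0.002, -0.017, 0], 1], [[0, 0, 0], [0.002, -0.017, 0], 1], [[0, 0, 0], [0.002, -0.017, 0], 1]]'

```text
time: 20.0
tool_pos: [0.5694, -0.1784, 0.0743]
tcp_rot: [1.875, 2.106, 0.464]
wrist_force: [6.6, 0.5, -6.0]
width: 0.114
```

```bash
python3 -c "
from plan import *
goal([-.0790,-.1149,.0144])"
```

```text
t 20.0 tcp [ 0.5694 -0.1784  0.0743] lane [-0.0791 -0.1145  0.014 ] F [ 6.5645  0.4752 -5.9875] F lane [ 3.4287 -0.2939 -8.2053] w 0.11380504314465764
goal [ 0.5694 -0.1788  0.0747] shift(fs) [-0.0007 -0.004   0.0036] turn(fs) [-0.0013 -0.0032  0.0002]
```

Emit:
move_arm --deltas '[[[0, 0, 0], [0.01, 0, -0.07], 1], [[0, 0, 0], [0.03, 0.005, -0.14], 1], [[0, 0, 0], [0.045, 0.005, -0.19], 1], [[0, 0, 0], [0.045, 0.005, -0.19], 1]]'

```text
time: 20.5
tool_pos: [0.5745, -0.1784, 0.056]
tcp_rot: [1.874, 2.106, 0.464]
wrist_force: [1.8, 0.9, -1.9]
width: 0.117
```

Emit:
move_arm --deltas '[[[0, 0, 0], [0.01, 0, -0.03], 1], [[0, 0, 0], [0.025, 0.003, -0.06], 1], [[0, 0, 0], [0.025, 0.003, -0.06], 1]]'

```text
time: 20.88
tool_pos: [0.577, -0.1783, 0.0499]
tcp_rot: [1.874, 2.105, 0.464]
wrist_force: [5.1, -1.1, -4.1]
width: 0.119
```

```bash
python3 -c "
from plan import *
goal([-.0820,-.1149,-.012])"
```

```text
t 20.875 tcp [ 0.577  -0.1783  0.0499] lane [-0.0825 -0.1153 -0.0112] F [ 5.127  -1.1122 -4.1254] F lane [ 2.7538 -1.7028 -5.836 ] w 0.11890579733902246
goal [ 0.5777 -0.1778  0.0495] shift(fs) [ 0.0072  0.0047 -0.0047] turn(fs) [-0.0005 -0.0025  0.0002]
```

Emit:
move_arm --deltas '[[[0, 0, 0], [0, 0, 0], 0.25], [[0, 0, 0], [0, 0, 0], 0.25], [[0, 0, 0], [0, 0, 0], 0.25], [[0, 0, 0], [0, 0, 0], 0.25], [[0, 0, 0], [0, 0, 0], 0.25]]'

```text
time: 21.5
tool_pos: [0.5768, -0.1781, 0.0502]
tcp_rot: [1.874, 2.106, 0.464]
wrist_force: [-0.3, 1.1, -0.6]
width: 0.374
```

```bash
python3 look.py w6 wrist >/dev/null; python3 state.py g; cat > bar.py <<'E'
from plan import *
import sys
z=np.load(sys.argv[1]); W=cloud(z['d'],z); h=cv2.cvtColor(z['im'],cv2.COLOR_RGB2HSV)
L=(W-OL)@RL;X,Y,Z=L[...,0],L[...,1],L[...,2]
m=(h[...,1]>130)&((h[...,0]<8)|(h[...,0]>172))&(X<-.05)&(X>-.12)&(Z>0)&(Z<.09)&(z['d']>.03)
print(m.sum(),np.percentile(L[m],[1,10,50,90,99],axis=0))
E
python3 bar.py pics/w6.npz; python3 -c "
from plan import *
goal([-.082,-.115,.1])"
```

```text
scene carton top x [0.018  0.0693 0.0844] y [-0.0877 -0.0419  0.0002] z [0.0856 0.0938 0.0959] 634
 card y [-0.1585 -0.1181 -0.073 ] x [-0.0003  0.0034  0.0072]
 bar x None y None z None 0
top carton top x [0.0161 0.0529 0.0809] y [-0.0874 -0.0441  0.0003] z [0.0887 0.0949 0.0991] 639
 card y [-0.1577 -0.1132 -0.0708] x [-0.0006  0.0026  0.0039]
 bar x [-0.0873 -0.0812 -0.077 ] y [-0.1621 -0.0922 -0.0656] z [0.0268 0.0344 0.0391] 76
6243 [[-0.0873 -0.154   0.0333]
 [-0.0863 -0.1434  0.0354]
 [-0.0819 -0.1035  0.0374]
 [-0.0776 -0.0724  0.0385]
 [-0.0765 -0.0665  0.0395]]
t 21.65 tcp [ 0.5768 -0.1781  0.0502] lane [-0.0826 -0.1151 -0.0109] F [-0.5922  0.3812 -0.7171] F lane [-0.7958  0.4477 -0.4201] w 0.3770050758434645
goal [ 0.5307 -0.1834  0.151 ] shift(fs) [-0.4604 -0.0535  1.0079] turn(fs) [-0.0007 -0.0026  0.    ]
```

Emit:
move_arm --deltas '[[[0, 0, 0], [-0.12, -0.01, 0.25], 0.25], [[0, 0, 0], [-0.3, -0.03, 0.65], 0.25], [[0, 0, 0], [-0.46, -0.05, 1], 0.25], [[0, 0, 0], [-0.46, -0.05, 1], 0.25]]'

```text
time: 22.15
tool_pos: [0.5325, -0.1847, 0.1544]
tcp_rot: [1.869, 2.1, 0.465]
wrist_force: [0.2, -0.9, -0.2]
width: 0.372
```

Emit:
move_arm --deltas '[[[0, 0, 0], [-0.5, 0, 0.3], 0.25], [[0, 0, 0], [-0.9, 0, 0.6], 0.25], [[0, 0, 0], [-0.9, 0, 0.6], 0.25], [[0, 0, 0], [-0.9, 0, 0.6], 0.25]]'

```text
time: 22.65
tool_pos: [0.4407, -0.1829, 0.2092]
tcp_rot: [1.875, 2.106, 0.464]
wrist_force: [-0.9, 0.1, -0.8]
width: 0.373
```

```bash
python3 look.py w7 wrist; python3 state.py i; python3 bar.py pics/w7.npz; python3 - <<'E'
import cv2,numpy as np
a=cv2.imread('pics/w7.png');b=cv2.imread('pics/iscene.png')
cv2.imwrite('pics/fin.png',np.vstack([cv2.resize(a,(400,300)),cv2.resize(b[150:420,40:400],(400,300))]))
E
```

```text
22.65 [ 0.4407 -0.1829  0.2092] [-0.8773  0.0839 -0.763 ] 0.37323320757509837 q [-0.6837 -0.3712  2.2698  0.3751  0.9679 -0.9711]
[[-0.1162  0.9022  0.4155]
 [ 0.9932  0.1046  0.0507]
 [ 0.0023  0.4185 -0.9082]]
scene carton top x [0.0174 0.0704 0.084 ] y [-0.0877 -0.0414  0.0001] z [0.0855 0.0938 0.0958] 634
 card y [-0.1587 -0.118  -0.0734] x [-0.0002  0.0034  0.0068]
 bar x None y None z None 0
top carton top x [0.0162 0.0523 0.0808] y [-0.0874 -0.0441  0.0002] z [0.0885 0.095  0.0991] 642
 card y [-0.1572 -0.1141 -0.071 ] x [-0.0005  0.0025  0.0039]
 bar x [-0.0871 -0.0813 -0.0767] y [-0.1614 -0.1148 -0.0662] z [0.0287 0.0345 0.0403] 138
1213 [[-0.0873 -0.1639  0.0338]
 [-0.0865 -0.1535  0.0353]
 [-0.0826 -0.1126  0.0374]
 [-0.0779 -0.0756  0.0387]
 [-0.0764 -0.067   0.0395]]
```

View pics/fin.png

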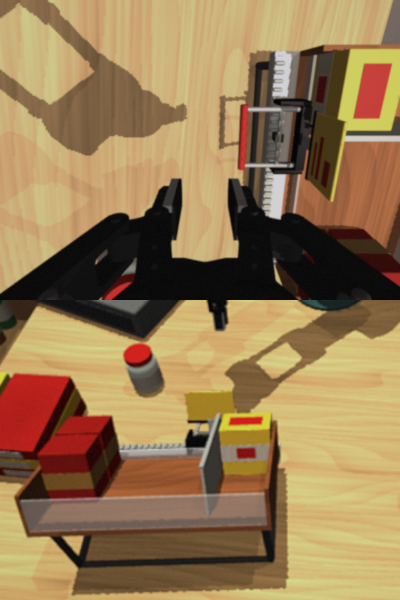

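The final pictures show the carton standing square in the left lane at (245,440), with the divider beside it at (210,465). The bar is down at (243,135), and the jar and red cartons have not moved. I'm handing it in.

```bash
python3 -c "
from workcell import order; print(order.finish_job())"
```

```text
the job is handed in; nothing more can be done
None
```

The yellow carton is standing in the left lane, the divider has been moved up to it, and the release bar is down in a notch. I handed the job in at about 23 s; no verdict was reported.

- **Carton:** it stands flat, with its top 95 mm off the deck. Its front is right behind the stop (x ≈ 16 mm) and its left side is against the end wall.
- **Divider:** with the bar held up I slid it 93.6 mm until the carton was snug, with a peak push of about 7 N. I then backed it off about 6 mm to the nearest notch the carton allows. That is 7 notch pitches (87.5 mm) from the start, and leaves about 6 mm of play beside the carton. One notch closer would have crushed it.
- **Release bar:** it measures the same height as at the start. That start height read about 3 mm above the nominal home figure, which I took as calibration error because standing on a tooth would read about 13 mm higher or more. I did not push the divider afterwards to test the lock.
- **Other goods:** the jar and red cartons looked untouched in the last picture. The tin, the cup and the purple boxes were outside that crop, but the arm never went near them after lifting the carton.

**What disagreed:** the first grip on the bar closed on nothing. The wrist camera put the fingertips about 27 mm behind the reported tool position, so I gripped about 25 mm lower and it held. For the same reason, the carton was held nearer its top than planned, but it did not slip.

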